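# Find the proud rest pad of a plate nest by touch and press it flush

## Robot

A 6-joint arm with a two-finger parallel gripper is mounted at the origin on the work surface. World frame = base frame: x ahead of the robot, y to its left, z up, the work surface at z = 0. Lengths are in mm, angles in rad, forces in N, time in s.
With the tool pointing down it reaches from about 350 to 775 mm from the base axis. Payload 7.3 kg.
Tool frame: the origin (TCP) lies at the very end of the fingers, on their centre line; the grasp point (between the pads) lies 19 mm behind it (pinch_z is the distance from the TCP to the grasp point, in mm); z points along the fingers, y is the direction in which the jaws open and shut (so a half turn about z gives the same grasp; the last joint's range is limited). The gripper opens to 92 mm and grips with 3 to 60 N. Pads are 19 mm wide; open, the fingers measure 130 mm over their backs; the gripper's body (75 mm by 190 mm) begins 47 mm behind the grasp point.
Start: joints at [-1.47, 0.342, 1.524, -0, 1.275, -0.146], TCP at [128.28, -509.106, 226.741] pointing down, gripper open.
Joint ranges: [-2.53, 2.53], [-0.77, 2.02], [0.04, 2.7], [-1, 4.14], [0.28, 2.66], [-3.11, 3.11]. Speed limits (rad/s): [2.57, 2.57, 3.14, 3.14, 3.14, 3.14].

## Interface

Orientations are given as [roll, pitch, yaw] about the fixed x, y, z axes, in that order (R = Rz(yaw) Ry(pitch) Rx(roll)).
In Python, from plant import * gives the robot as it stands.
- The arm moves only by the tool step_arm, never from a script. Its argument "moves" is one flat list of numbers, 7 for each row, row after row: the shift along the tool's x, y, z scaled (see below), then the turn, a rotation vector about the tool's x, y, z scaled (see below), then the closure, from -1 (fully open) to 1 (shut). A call has 1 to 8 rows; each row shifts and turns the pose as measured when the row begins, along the tool's axes as they then stand; what a row does not reach is not made up. The controller multiplies each number of a shift by 2 cm and each number of a turn by 4 degrees. A row lasts 1/12 s, in which the tool goes at most 41.7 mm and 7.16 degrees, less where a joint would pass 70% of its speed; a pose out of reach is approached as far as the arm can. A call with a number of a shift or a turn outside -1 to 1 is refused whole. A call with a gripper value outside its range is refused whole. The fingers move at their own pace and stop on an object; the grip force is fixed at half the most. Time passes only in rows, so rows that do not move let the fingers close. It gives the time, the measured TCP pose, the force and the opening at its end, in the units of the state.
- get_obs(): the state, without advancing time (a new reading comes with each control period).
- capture(name): name is "side" or "top" or "wrist"; returns the picture (384x512x3 uint8, red, green, blue); there is no depth.
- get_calibration(name): a dict with "mtx" (3x3 intrinsics, pixels), "eye" and "orientation" of the camera in the world; the wrist camera has in their place "mount" (4x4, takes a point from camera to tool coordinates, whose origin is the TCP and whose axes are the flange's). Camera axes: x right, y down, z forward; pixel columns grow to the right and rows downward; lengths in mm; the calibration is good to about 2 mm. A picture is of the moment at which its call begins: read the wrist's pose just before it. get_calibration takes no time and is no camera call.
- close_job(): hands the job in, once; it reports no verdict.
The state is a dict: "time": time; "joint_positions": joint angles; "dq": joint speeds; "tau": joint torques, N m; "tool_pos": TCP position; "tcp_rot": TCP orientation; "contact_force": force on the tool from outside, world axes, zero at the start; "moment": the same for the moment, N m; "grip_width": finger opening in mm.
Only numpy, scipy, OpenCV 4.12 (cv2) and the standard library are available. Lean on these libraries where they do the work, as an engineer would, in place of code of your own. Each camera call takes 0.05 s, during which the arm holds its last target.

## Task

A well plate rocks on the nest because one of its four orange rest pads stands a few millimetres proud. Take the green-handled probe from the foam rack, find the proud pad by gently touching the pads with the probe's tip, press only that pad in until it is flush with the other three (not below them, and without pushing those in), and put the probe back into the hole it came from. Touch the nest with nothing but the probe, never push hard enough to strain it (25 N), and leave everything else where it stands.

Things in the scene. Friction and masses are not known exactly. Their poses are not given: they have to be found in the camera images.
- nest: Plate nest fixed to the bench: grey base 160 x 120 mm (x by y), top 26 mm above the origin, a small black block on its -x end. On it an aluminium platform 134 x 94 mm whose top lies 34 to 42 mm above the origin (differs each time, not measured), with four round orange pads 18 mm wide at x = -54 or 54, y = -35 or 35 mm. Origin: centre of the base at bench level; z up.
- seat_1 (a point): Point at bench level straight below the pad at nest x = -54, y = -35 mm (fixed: does not move with the pad). Three of the pads stand 4 mm above the platform, so 38 to 46 mm above this level; the fourth, any of the four, stands a further 2.5 to 4.5 mm proud.
- seat_2 (a point): The same below the pad at x = -54, y = 35 mm. A pad stays put under less than about 12 N and slides straight down beyond that (some 1.5 N more for each 10 mm/s).
- seat_3 (a point): The same below the pad at x = 54, y = -35 mm. A pad has no stop at the flush height (it can be pushed 5 mm below it) and does not spring back.
- seat_4 (a point): The same below the pad at x = 54, y = 35 mm. The judge calls the pads pad_a to pad_d, in no fixed order, and the platform face; neither is measured.
- probe: Touch probe, 126 mm long, 0.08 to 0.17 kg, standing upright tip down in one of the rack's three holes. Origin: the very tip; z up along its axis. Steel shank 9 mm in diameter (14 mm from 30 to 55 mm up) with a ball tip of 10 mm diameter; dark collar of 30 mm diameter from 55 to 61 mm up, which rests on the rack's top; round green handle of 18 mm diameter from 61 to 126 mm up, the part to grip.
- rack: Cream foam tube rack fixed to the bench, 80 x 200 x 62 mm (its x, y, z). Three through holes of 19 mm diameter at y = -70, 0 and +70 mm on its centre line. Origin: centre of its underside. The probe and the two tubes stand in the holes in any order.
- tube_red: Small clear tube with a red cap 23 mm in diameter, standing in a rack hole, its top 13 mm above the rack. Origin: its bottom. Leave alone.
- tube_white: The same with a white cap. Leave alone.
- well_plate: Clear well plate 127 x 85 x 12 mm, lying on the bench. Origin: centre of underside. Leave alone.
- tip_box: Blue box of pipette tips, 80 x 120 x 70 mm. Origin: centre of underside. Leave alone.
- bottle: Clear reagent bottle, 68 mm in diameter, 140 mm high. Origin: centre of underside. Leave alone.
- beaker: White beaker, 76 mm wide, 85 mm high. Origin: centre of underside. Leave alone.
- cap: Blue bottle cap, 38 mm in diameter, 14 mm high, lying on the bench. Origin: centre of underside. Leave alone.
Not all that is in view belongs to the job. What is shaped like the rack but yellow is not meant.

How it is judged (in metres and radians):
On the way, in this order (a step that is already met when the one before it is completed fails the run):
1. the probe is lifted out of the rack (z of probe in the frame of rack above 0.065 m), for 0.2 s.
2. the proud pad is pressed flush with the other three by the probe (value of joint pad_a between -0.0012 and 0.0012 m and value of joint pad_b between -0.0012 and 0.0012 m and value of joint pad_c between -0.0012 and 0.0012 m and value of joint pad_d between -0.0012 and 0.0012 m), for 0.2 s.
At the end, for the whole second after the job is handed in: all four pads level: none more than 1.2 mm above or below the height at which the three sound pads stood; the probe upright (within 0.06 rad), at rest and within 6 mm of where it stood at the start, its collar on the rack (all of step 2 and distance of probe from where it was at the start of the episode below 0.006 m and angle between probe's own z axis and vertical below 0.06 rad and linear speed of probe below 0.02 m/s); the robot touches nothing.
It fails at once if the nest or a pad is touched with the fingers or the arm (contact force between any of the fingers, the arm and nest above 0.5 N or contact force between any of the fingers, the arm and face above 0.5 N or contact force between any of the fingers, the arm and pad_a above 0.5 N or contact force between any of the fingers, the arm and pad_b above 0.5 N or contact force between any of the fingers, the arm and pad_c above 0.5 N or contact force between any of the fingers, the arm and pad_d above 0.5 N).
It fails at once if the probe is pushed against the nest, its platform or a pad with more than 25 N (contact force between probe and nest above 25 N or contact force between probe and face above 25 N or contact force between probe and pad_a above 25 N or contact force between probe and pad_b above 25 N or contact force between probe and pad_c above 25 N or contact force between probe and pad_d above 25 N).
It fails at once if a bystander is moved by more than 15 mm (distance of any of tube_red, tube_white, well_plate, tip_box, bottle, beaker, cap from where it was at the start of the episode above 0.015 m).
It also fails if it takes over 72 s, if anything falls off the work surface, if the arm or the gripper's body presses on something with over 40 N, if the wrist force passes 120 N, or if a joint passes its speed limit or range.

## Working session

There is one attempt and no reset: what is moved stays moved. The work goes in short steps, Python scripts to look and compute and a tool call to move; the robot and the scene stay as the last step left them, time stands still between calls to the robot, and variables do not carry over. Pictures are saved under pics/ and viewed, and the job is handed in when it is done.

Besides the shell and the picture viewer there is one more tool, called as name(argument=value, ...) on one line, values as JSON. step_arm: Moves the arm, as the interface text tells. Shifts and turns lie within -1 to 1; 1 stands for 2 cm of shift or 4 degrees of turn. Its arguments: {"type":"object","properties":{"moves":{"type":"array"}},"required":["moves"]}

```bash
ls; mkdir -p pics; python3 - <<'E'
from plant import *
import cv2
o=get_obs();print(o)
for n in("side","top","wrist"):
    im=capture(n);cv2.imwrite(f"pics/{n}0.png",im[:,:,::-1]);print(n,get_calibration(n))
E
```

```text
pics
{'time': 0.0, 'joint_positions': array([-1.46998742e+00,  3.42742779e-01,  1.52505754e+00,  2.34123070e-05,
        1.27537643e+00, -1.46009640e-01]), 'dq': array([-2.73068829e-03,  3.34153764e-04, -3.11193688e-04, -1.80271294e-04,
       -1.02791099e-03,  5.62117658e-05]), 'tau': array([-7.35075378e-05, -4.31246281e+01, -2.44226897e+01,  7.17032701e-02,
        5.58798818e-02, -1.08195322e-04]), 'tool_pos': array([ 128.24918086, -508.66289821,  226.02040895]), 'tcp_rot': array([-3.14002867e+00, -2.52621237e-04,  2.46811520e-01]), 'contact_force': array([ 0.71171518,  0.51856478, -0.53821902]), 'moment': array([ 0.0151913 ,  0.01129234, -0.00179187]), 'grip_width': 92.06750844741408}
side {'mtx': array([[394.87345035,   0.        , 251.72300172],
       [  0.        , 394.87345035, 191.12234057],
       [  0.        ,   0.        ,   1.        ]]), 'eye': array([438.05866834, 571.04026795, 773.13367128]), 'orientation': array([-2.46121012,  0.00361558, -2.97245676])}
top {'mtx': array([[401.98017205,   0.        , 258.89710818],
       [  0.        , 401.98017205, 196.99282168],
       [  0.        ,   0.        ,   1.        ]]), 'eye': array([432.79518756,  -3.34240707, 957.01687554]), 'orientation': array([-2.99621989,  0.00987491, -1.59376867])}
wrist {'mtx': array([[332.85328358,   0.        , 254.15492749],
       [  0.        , 332.85328358, 196.7599981 ],
       [  0.        ,   0.        ,   1.        ]]), 'mount': array([[ 1.04847992e-03, -9.50844996e-01, -3.09665456e-01,
         8.45623513e+01],
       [ 9.99999192e-01,  1.21963941e-03, -3.59126114e-04,
         4.36196709e-01],
       [ 7.19153462e-04, -3.09664830e-01,  9.50845506e-01,
        -1.56717608e+02],
       [ 0.00000000e+00,  0.00000000e+00,  0.00000000e+00,
         1.00000000e+00]])}
```

View pics/top0.png

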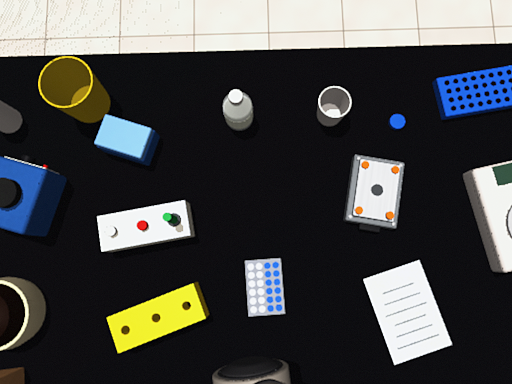

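View pics/side0.png

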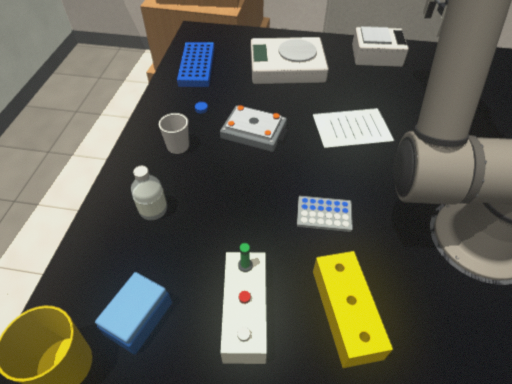

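View pics/wrist0.png

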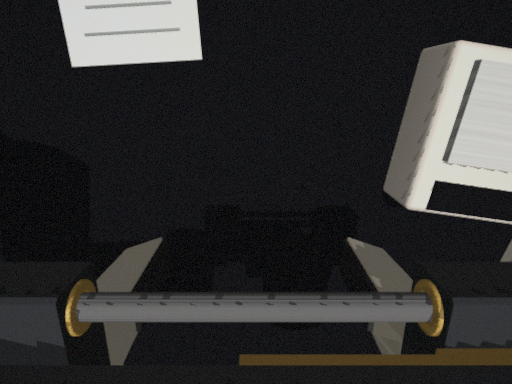

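```bash
cat > h.py <<'E'
from plant import *
import numpy as np, cv2
from scipy.spatial.transform import Rotation as R
def cam(n,o=None):
    c=get_calibration(n)
    if n!='wrist': return c['mtx'],R.from_euler('xyz',c['orientation']).as_matrix(),np.array(c['eye'])
    M=c['mount'];Rt=R.from_euler('xyz',o['tcp_rot']).as_matrix()
    return c['mtx'],Rt@M[:3,:3],Rt@M[:3,3]+o['tool_pos']
def proj(C,P):
    K,Rm,e=C;q=(np.atleast_2d(P)-e)@Rm@K.T;return q[:,:2]/q[:,2:]
def unproj(C,uv,z):
    K,Rm,e=C;uv=np.atleast_2d(uv);d=np.c_[uv,np.ones(len(uv))]@np.linalg.inv(K).T@Rm.T
    return e+d*((z-e[2])/d[:,2])[:,None]
def crop(im,x,y,w,h,s,name):
    cv2.imwrite('pics/'+name,cv2.resize(im[y:y+h,x:x+w],None,fx=s,fy=s,interpolation=cv2.INTER_CUBIC))
E
python3 - <<'E'
from h import *
t=cv2.imread('pics/top0.png');s=cv2.imread('pics/side0.png')
crop(t,90,190,110,70,7,'t_rack.png');crop(t,335,145,80,95,6,'t_nest.png');crop(s,210,230,70,140,4,'s_rack.png');crop(s,210,95,90,60,8,'s_nest.png')
for n,im in(('top',t),('side',s)):
    C=cam(n);hsv=cv2.cvtColor(im,cv2.COLOR_BGR2HSV)
    for nm,lo,hi in(('orange',(8,150,150),(18,255,255)),('green',(55,120,40),(85,255,255)),('red',(0,180,100),(5,255,255))):
        m=cv2.inRange(hsv,lo,hi);k,l,st,ce=cv2.connectedComponentsWithStats(m)
        for i in range(1,k):
            if st[i,4]>15: print(n,nm,ce[i].round(1),st[i],unproj(C,ce[i],{'orange':42,'green':125,'red':75}[nm]).round(0))
E
```

```text
top orange [364.9 164.4] [362 161   7   8  40] [[ 637. -245.   42.]]
top orange [394.9 169.4] [392 166   7   8  40] [[ 624. -314.   42.]]
top orange [358.6 210. ] [355 207   8   7  41] [[ 531. -224.   42.]]
top orange [389.4 215. ] [386 212   8   7  45] [[ 518. -294.   42.]]
top green [169.5 217.7] [163 213  15  11  93] [[516. 189. 125.]]
top red [141.8 225. ] [137 221  10   9  72] [[506. 262.  75.]]
side orange [240.1 107.4] [238 106   5   4  17] [[ 625. -312.   42.]]
side orange [275.9 115.2] [274 113   5   5  23] [[ 519. -295.   42.]]
side orange [267.5 132.2] [265 131   6   4  16] [[ 533. -221.   42.]]
side green [244.4 247. ] [240 243  10   9  80] [[519. 191. 125.]]
side red [244.2 296. ] [240 292  10   9  68] [[507. 266.  75.]]
```

View pics/t_rack.png

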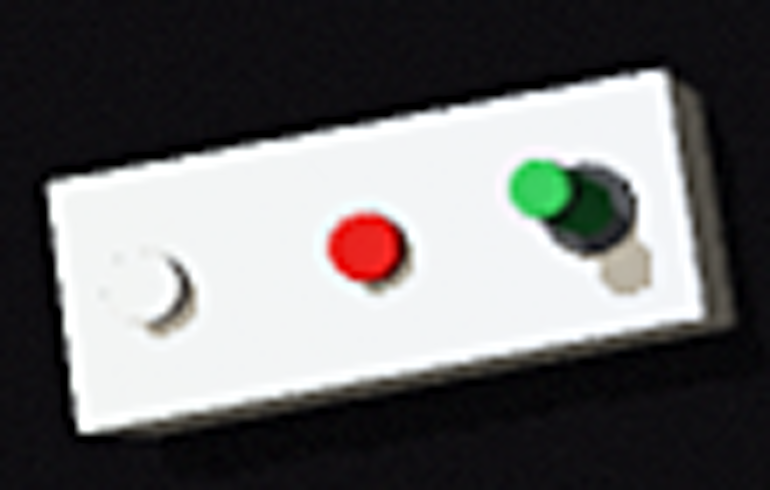

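View pics/s_rack.png

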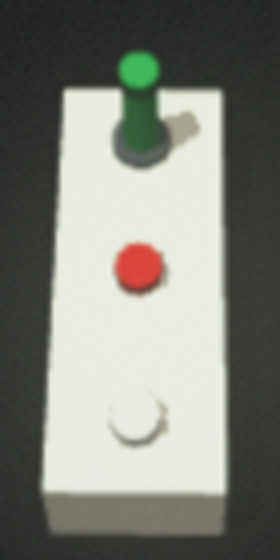

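View pics/t_nest.png

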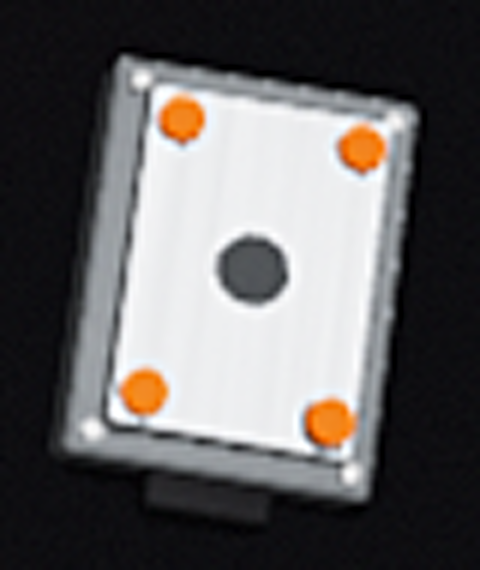

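View pics/s_nest.png

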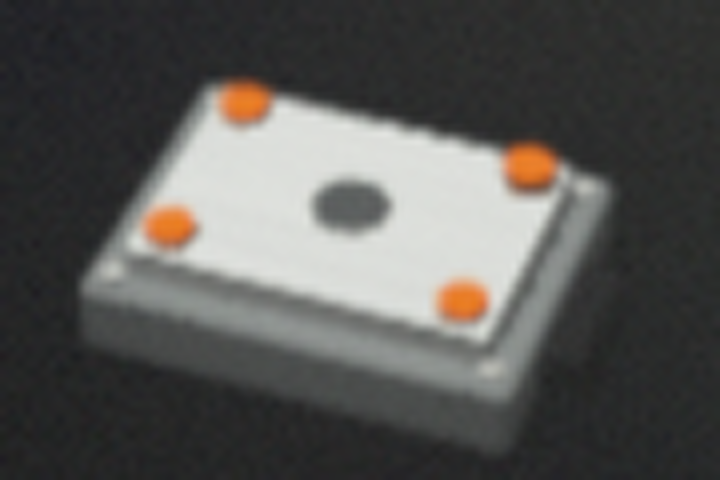

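```bash
python3 - <<'E'
from h import *
from scipy.optimize import least_squares
T,S=cam('top'),cam('side')
def o(a,x,y,s):return np.array(a)/s+[x,y]-0.5+0.5/s
tr=o([(46,180),(668,68),(705,318),(78,434)],90,190,7)
sr=o([(64,90),(222,90),(226,494),(43,492)],210,230,4)
def rig(p,L): c,s=np.cos(p[2]),np.sin(p[2]);L=np.asarray(L,float);return np.c_[p[0]+c*L[:,0]-s*L[:,1],p[1]+s*L[:,0]+c*L[:,1],L[:,2]]
# rack corners: top view: TL=+x,+y ; TR=+x,-y; BR=-x,-y; BL=-x,+y
Lt=[(40,100,62),(40,-100,62),(-40,-100,62),(-40,100,62)]
Ls=[Lt[1],Lt[2],Lt[3],Lt[0]]
for nm,f in(('top',lambda p:(proj(T,rig(p,Lt))-tr).ravel()),('side',lambda p:(proj(S,rig(p,Ls))-sr).ravel()),('both',lambda p:np.r_[(proj(T,rig(p,Lt))-tr).ravel(),(proj(S,rig(p,Ls))-sr).ravel()])):
    r=least_squares(f,[506,262,.15]);print('rack',nm,r.x.round(3),'rms',np.sqrt(np.mean(r.fun**2)),rig(r.x,[(0,-70,7),(0,70,7)]).round(1))
print('greentop',unproj(T,o((540,189),90,190,7),133),unproj(S,o((139,71),210,230,4),133))
print('collar',unproj(T,o((590,208),90,190,7),68),unproj(S,o((141,140),210,230,4),68))
# nest
tp=o([(182,119),(362,148),(144,391),(330,423)],335,145,6)  # FL(+x,+y) FR BL BR
sp=o([(245,102),(530,166),(170,227),(463,301)],210,95,8)  # side: far = -y
# side mapping: +x is left. (245,102)=+x,-y ; (530,166)=-x,-y ; (170,227)=+x,+y ; (463,301)=-x,+y
for yawflip in(0,):
    def P(p,names): return rig(p[:3],[(a*54,b*35,p[3]) for a,b in names])
    nt=[(1,1),(1,-1),(-1,1),(-1,-1)];ns=[(1,-1),(-1,-1),(1,1),(-1,1)]
    f=lambda p:np.r_[(proj(T,P(p,nt))-tp).ravel(),(proj(S,P(p,ns))-sp).ravel()]
    r=least_squares(f,[577,-270,.15,42]);print(r.x.round(3),r.fun.round(2))
    g=lambda p:(proj(T,P(np.r_[p,42],nt))-tp).ravel();r=least_squares(g,[577,-270,.15]);print(r.x,r.fun.round(2))
E
```

```text
rack top [5.06726e+02 2.62555e+02 1.57000e-01] rms 0.38866953529334497 [[517.7 193.4   7. ]
 [495.7 331.7   7. ]]
rack side [5.07112e+02 2.64671e+02 1.61000e-01] rms 0.20083299671420593 [[518.3 195.6   7. ]
 [495.9 333.8   7. ]]
rack both [5.06970e+02 2.63771e+02 1.59000e-01] rms 0.4800734664519762 [[518.1 194.7   7. ]
 [495.9 332.9   7. ]]
greentop [[517.44966471 192.97998038 133.        ]] [[518.31737582 196.43389497 133.        ]]
collar [[517.69141012 192.50050958  68.        ]] [[518.33639101 197.31349879  68.        ]]
[ 5.78766e+02 -2.70104e+02 -1.89000e-01  3.94490e+01] [-0.03 -0.19 -0.05 -0.21  0.25 -0.05 -0.28 -0.38  0.19  0.12  0.12  0.65
  0.31 -0.3   0.4  -0.35]
[ 5.77873739e+02 -2.69399640e+02 -1.91012684e-01] [ 0.   -0.08  0.07 -0.03  0.19  0.18 -0.26 -0.08]
```

step_arm(moves=[1,-0.4,0,0,0,0,-1,1,-0.4,0,0,0,0,-1,1,-0.4,0,0,0,0,-1,1,-0.4,0,0,0,0,-1,1,-0.4,0,0,0,0,-1,1,-0.4,0,0,0,0,-1,1,-0.4,0,0,0,0,-1,1,-0.4,0,0,0,0,-1])

```text
time: 0.82
tool_pos: [269.5, -405.0, 223.5]
tcp_rot: [-3.136, 0.001, 0.239]
contact_force: [0.2, -0.7, -0.4]
grip_width: 92.0
```

step_arm(moves=[0.73,-1,0,0,0,0,-1,0.73,-1,0,0,0,0,-1,0.73,-1,0,0,0,0,-1,0.73,-1,0,0,0,0,-1,0.73,-1,0,0,0,0,-1,0.73,-1,0,0,0,0,-1,0.73,-1,0,0,0,0,-1,0.73,-1,0,0,0,0,-1])

```text
time: 1.48
tool_pos: [348.5, -213.4, 222.4]
tcp_rot: [-3.133, 0.002, 0.238]
contact_force: [0.4, 0.3, 0.3]
grip_width: 91.8
```

step_arm(moves=[0.73,-1,0,0,0,0,-1,0.73,-1,0,0,0,0,-1,0.73,-1,0,0,0,0,-1,0.73,-1,0,0,0,0,-1,0.73,-1,0,0,0,0,-1,0.73,-1,0,0,0,0,-1,0.73,-1,0,0,0,0,-1,0.73,-1,0,0,0,0,-1])

```text
time: 2.15
tool_pos: [425.4, -19.9, 222.9]
tcp_rot: [-3.132, 0.004, 0.238]
contact_force: [1.4, 0.2, 0.2]
grip_width: 91.9
```

step_arm(moves=[0.75,-1,0,0,0,0,-1,0.75,-1,0,0,0,0,-1,0.75,-1,0,0,0,0,-1,0.75,-1,0,0,0,0,-1,0.75,-1,0.2,0,0,0,-1,0.75,-1,0.2,0,0,0,-1,0.75,-1,0.2,0,0,0,-1,0.5,-0.5,0.2,0,0,0,-1])

```text
time: 2.82
tool_pos: [503.6, 164.9, 206.8]
tcp_rot: [-3.131, 0.004, 0.24]
contact_force: [-0.5, -0.5, -0.1]
grip_width: 91.5
```

```bash
python3 - <<'E'
from h import *
for i in range(1):
    o=get_obs();print(o['tool_pos'],o['tcp_rot'],o['dq'].round(3))
im=capture('wrist')[:,:,::-1];o2=get_obs();print(o2['tool_pos'],o2['tcp_rot'],o2['contact_force'])
cv2.imwrite('pics/w1.png',im)
E
```

```text
[503.55139692 164.8694608  206.75000291] [-3.1311457   0.00440469  0.23999787] [ 0.249  0.28  -0.271 -0.019  0.     0.243]
[504.15265354 165.84184673 205.74714412] [-3.13054606  0.00485595  0.2408008 ] [-0.32883528  0.70186254 -0.34899073]
```

View pics/w1.png

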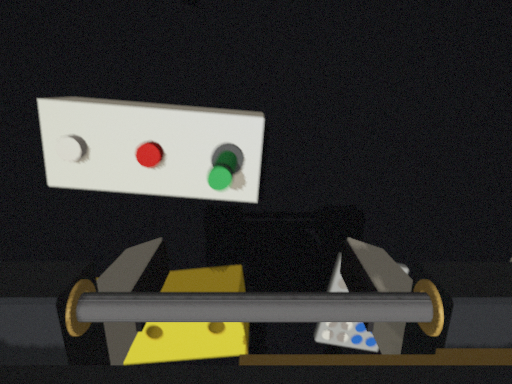

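```bash
python3 - <<'E'
from h import *
o=dict(tool_pos=np.array([503.55,164.87,206.75]),tcp_rot=[-3.1311,.0044,.24])
C=cam('wrist',o);im=cv2.imread('pics/w1.png');crop(im,190,130,90,80,8,'w1c.png')
hsv=cv2.cvtColor(im,cv2.COLOR_BGR2HSV);m=cv2.inRange(hsv,(55,120,110),(85,255,255))
k,l,st,ce=cv2.connectedComponentsWithStats(m)
for i in range(1,k):
  if st[i,4]>15: print(ce[i],st[i],unproj(C,ce[i],133))
print('rack corners',unproj(C,[(264,115),(258,202)],62), 'collar',unproj(C,(228,157),68))
E
```

```text
[219.36585366 177.39512195] [209 166  23  23 410] [[520.52350737 195.07775711 133.        ]]
rack corners [[565.17026402 172.31702729  62.        ]
 [485.16482344 157.79163224  62.        ]] collar [[522.21115136 194.83730179  68.        ]]
```

View pics/w1c.png

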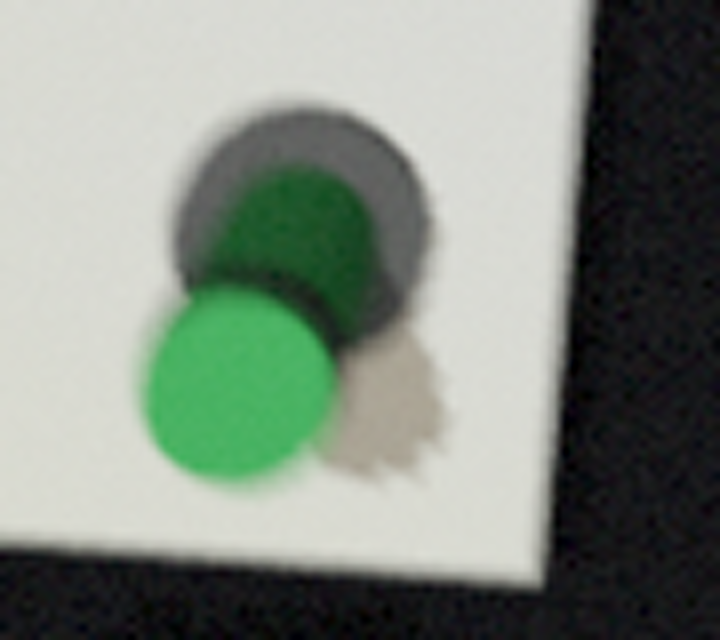

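step_arm(moves=[0.5,-0.6,0,-0.15,0.06,0,-1,0.55,-0.6,0,0,0,0,-1,0,0,1,0,0,0,-1,0,0,1,0,0,0,-1,0,0,0.5,0,0,0,-1,0,0,0,0,0,0,-1])

```text
time: 3.37
tool_pos: [519.4, 193.3, 152.5]
tcp_rot: [3.14, 0.003, 0.243]
contact_force: [0.1, 0.9, -0.2]
grip_width: 91.7
```

```bash
cat > look.py <<'E'
from h import *
import sys
o=get_obs();print(o['time'],o['tool_pos'].round(2),o['tcp_rot'].round(4),o['contact_force'].round(2),o['moment'].round(2))
im=capture('wrist')[:,:,::-1];cv2.imwrite(f'pics/{sys.argv[1]}.png',im)
C=cam('wrist',o)
hsv=cv2.cvtColor(im,cv2.COLOR_BGR2HSV);m=cv2.inRange(hsv,(55,120,110),(85,255,255))
k,l,st,ce=cv2.connectedComponentsWithStats(m)
for i in range(1,k):
  if st[i,4]>50: print(ce[i],st[i],unproj(C,ce[i],133))
E
python3 look.py w2
```

```text
3.3667 [519.36 193.27 152.5 ] [3.1396 0.0033 0.2431] [ 0.06  0.94 -0.24] [-0.05  0.01  0.02]
[251.89577039 241.22960725] [238 228  29  28 662] [[519.0428374  194.09931607 133.        ]]
```

View pics/w2.png

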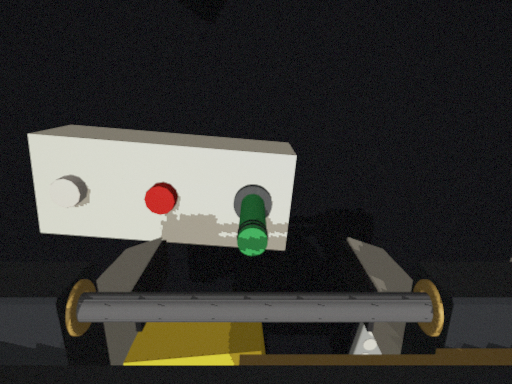

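step_arm(moves=[0,-0.04,1,0,0,0,-1,0,0,1,0,0,0,-1,0,0,0.9,0,0,0,-1,0,0,0.2,0,0,0,-1,0,0,0,0,0,0,-1])

```text
time: 3.83
tool_pos: [522.7, 191.7, 94.5]
tcp_rot: [3.139, -0.005, 0.241]
contact_force: [0.7, 0.2, 0.7]
grip_width: 91.7
```

step_arm(moves=[0,0,0,0,0,0,1,0,0,0,0,0,0,1,0,0,0,0,0,0,1,0,0,0,0,0,0,1,0,0,0,0,0,0,1,0,0,0,0,0,0,1])

```text
time: 4.33
tool_pos: [525.8, 191.7, 100.4]
tcp_rot: [3.138, -0.014, 0.24]
contact_force: [-0.2, -0.7, -0.2]
grip_width: 56.4
```

step_arm(moves=[-0.15,-0.1,0.35,0,-0.12,0,1,-0.15,-0.1,0.35,0,-0.12,0,1])

```text
time: 4.5
tool_pos: [520.2, 194.4, 87.5]
tcp_rot: [3.138, -0.001, 0.24]
contact_force: [-0.1, -0.4, -0.7]
grip_width: 43.3
```

step_arm(moves=[-0.02,0,0,0,0,0,1,-0.02,0,0.02,0,-0.02,0,1,-0.02,0,0.04,0,-0.02,0,1])

```text
time: 4.75
tool_pos: [516.9, 194.3, 83.7]
tcp_rot: [3.138, 0.008, 0.241]
contact_force: [0.0, -0.2, -0.0]
grip_width: 22.9
```

step_arm(moves=[0.13,0,-0.1,0,0.1,0,1,0,0,0,0,0,0,1,0,0,0,0,0,0,1])

```text
time: 5.0
tool_pos: [519.3, 195.0, 85.1]
tcp_rot: [3.138, 0.002, 0.241]
contact_force: [-0.2, 0.2, -0.7]
grip_width: 17.6
```

```bash
python3 look.py w3
```

```text
5.0 [519.29 194.96  85.13] [3.1381e+00 1.7000e-03 2.4070e-01] [-0.23  0.19 -0.75] [-0.03  0.01  0.05]
[253.98066298 327.28453039] [234 322  41  13 362] [[514.54830734 193.5755251  133.        ]]
```

View pics/w3.png

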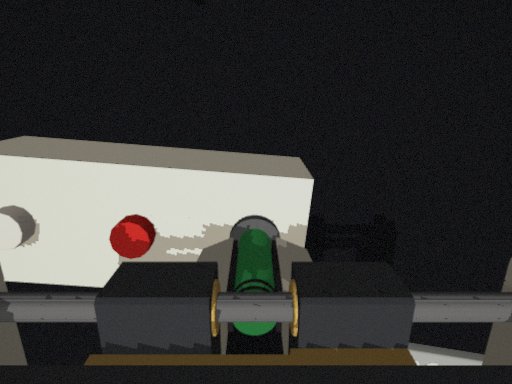

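step_arm(moves=[0,0,0,0,0,0,1,0,0,0,0,0,0,1])

```text
time: 5.22
tool_pos: [519.5, 194.9, 85.3]
tcp_rot: [3.138, 0.001, 0.241]
contact_force: [0.5, -0.5, -0.5]
grip_width: 17.5
```

```bash
python3 - <<'E'
from h import *
o=get_obs();print(o['time'],o['tool_pos'].round(2),o['tcp_rot'].round(4),o['contact_force'].round(2),o['dq'].round(3),o['grip_width'])
E
```

```text
5.2167 [519.49 194.92  85.31] [3.1381e+00 1.2000e-03 2.4070e-01] [ 0.53 -0.45 -0.51] [ 0.001 -0.002 -0.    -0.001  0.001 -0.001] 17.532987833092623
```

step_arm(moves=[0,0,-0.4,0,0,0,1,0,0,-0.7,0,0,0,1,0,0,-1,0,0,0,1,0,0,-1,0,0,0,1,0,0,-1,0,0,0,1,0,0,-0.6,0,0,0,1,0,0,0,0,0,0,1,0,0,0,0,0,0,1])

```text
time: 5.88
tool_pos: [519.0, 195.0, 186.6]
tcp_rot: [3.138, 0.001, 0.24]
contact_force: [0.0, 0.3, -0.2]
grip_width: 17.3
```

step_arm(moves=[-0.1,0.5,0,0,0,0,1,-0.2,1,0,0,0,0,1,-0.2,1,0,0,0,0,1,-0.2,1,0,0,0,0,1,-0.2,1,0,0,0,0,1,-0.2,1,0,0,0,0,1,-0.2,1,0,0,0,0,1,-0.2,1,0,0,0,0,1])

```text
time: 6.55
tool_pos: [520.8, 35.2, 179.4]
tcp_rot: [3.141, 0.015, 0.247]
contact_force: [-0.1, 0.6, -0.3]
grip_width: 17.0
```

step_arm(moves=[-0.2,1,0,0,0,0,1,-0.2,1,0,0,0,0,1,-0.2,1,0,0,0,0,1,-0.2,1,0,0,0,0,1,-0.2,1,0,0,0,0,1,-0.2,1,0,0,0,0,1,-0.2,1,0,0,0,0,1,-0.2,1,0,0,0,0,1])

```text
time: 7.22
tool_pos: [520.6, -140.7, 170.1]
tcp_rot: [-3.135, 0.032, 0.245]
contact_force: [-0.0, 0.1, -0.1]
grip_width: 17.5
```

step_arm(moves=[-0.1,1,0,-0.07,0.23,0,1,-0.1,1,0,-0.07,0.23,0,1,-0.1,1,0,0,0,0,1,-0.1,0.7,0,0,0,0,1,0,0.2,0,0,0,0,1,0,0,0,0,0,0,1,0,0,0,0,0,0,1])

```text
time: 7.8
tool_pos: [525.4, -227.9, 162.0]
tcp_rot: [-3.137, 0.01, 0.239]
contact_force: [0.6, -0.3, -0.9]
grip_width: 17.5
```

```bash
python3 look.py w4; python3 - <<'E'
from h import *
im=capture('side')[:,:,::-1];crop(im,190,60,140,110,5,'s4.png')
E
```

```text
7.8 [ 525.44 -227.91  162.04] [-3.1367  0.0103  0.2388] [ 0.56 -0.32 -0.93] [-0.03 -0.02  0.04]
[254.28804348 327.18206522] [234 322  41  13 368] [[ 458.41420846 -244.65366846  133.        ]]
```

View pics/w4.png

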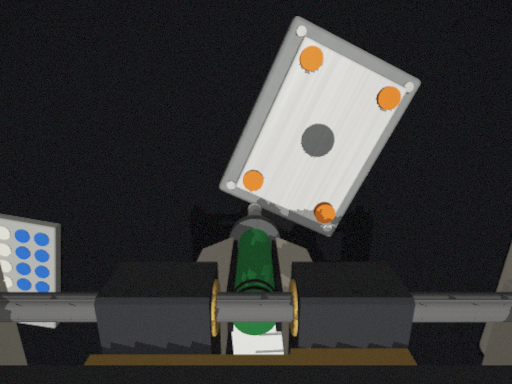

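View pics/s4.png

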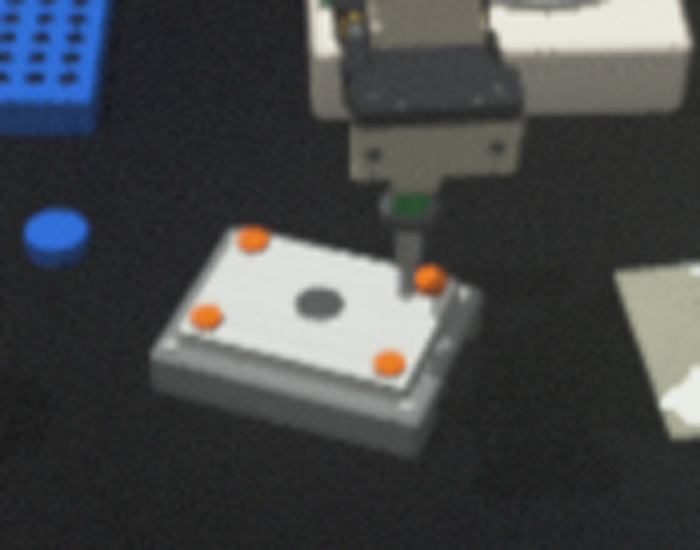

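```bash
python3 - <<'E'
from h import *
o=dict(tool_pos=np.array([525.44,-227.91,162.04]),tcp_rot=[-3.1367,.0103,.2388]);C=cam('wrist',o)
print(unproj(C,[(311.5,58.5),(389,98),(253,181),(325,213)],42).round(1))
E
```

```text
[[ 637.9 -245.4   42. ]
 [ 624.7 -313.5   42. ]
 [ 532.4 -224.9   42. ]
 [ 519.  -294.    42. ]]
```

step_arm(moves=[0.3,-0.06,0.3,-0.1,0.12,0,1,0.05,0,0.6,0,0,0,1,0,0,0.4,0,0,0,1,0,0,0,0,0,0,1,0,0,0,0,0,0,1])

```text
time: 8.32
tool_pos: [533.9, -219.7, 135.1]
tcp_rot: [3.138, -0.001, 0.245]
contact_force: [0.0, 0.1, -0.3]
grip_width: 17.7
```

step_arm(moves=[-0.12,0.18,0.05,0,0,0,1,0,0,0,0,0,0,1,0,0,0,0,0,0,1,0,0,0,0,0,0,1])

```text
time: 8.65
tool_pos: [532.9, -223.6, 134.9]
tcp_rot: [3.137, -0.002, 0.246]
contact_force: [-0.3, 0.3, -0.9]
grip_width: 17.7
```

step_arm(moves=[0,0,0.06,0,0,0,1,0,0,0.06,0,0,0,1,0,0,0.06,0,0,0,1,0,0,0.03,0,0,0,1])

```text
time: 8.98
tool_pos: [533.3, -224.2, 131.4]
tcp_rot: [3.136, -0.004, 0.245]
contact_force: [0.8, -0.5, -1.2]
grip_width: 17.6
```

step_arm(moves=[0,0,0.05,0,0,0,1,0,0,0.05,0,0,0,1,0,0,0.05,0,-0.04,0,1])

```text
time: 9.23
tool_pos: [533.2, -224.3, 128.1]
tcp_rot: [3.136, -0.001, 0.245]
contact_force: [-0.3, -0.1, -1.6]
grip_width: 17.4
```

step_arm(moves=[0,0,0.05,0,0,0,1,0,0,0.05,0,0,0,1])

```text
time: 9.4
tool_pos: [533.2, -224.2, 125.8]
tcp_rot: [3.136, -0.001, 0.245]
contact_force: [-0.3, -1.0, -1.2]
grip_width: 17.3
```

step_arm(moves=[0,0,0.05,0,0,0,1,0,0,0.05,0,0,0,1])

```text
time: 9.57
tool_pos: [533.3, -224.2, 123.5]
tcp_rot: [3.136, -0.0, 0.245]
contact_force: [-0.2, 0.3, -1.2]
grip_width: 17.5
```

step_arm(moves=[0,0,0.04,0,0,0,1,0,0,0.04,0,0,0,1])

```text
time: 9.73
tool_pos: [533.3, -224.2, 121.6]
tcp_rot: [3.136, -0.0, 0.245]
contact_force: [0.1, -0.4, -1.0]
grip_width: 17.2
```

step_arm(moves=[0,0,0.04,0,0,0,1])

```text
time: 9.82
tool_pos: [533.2, -224.2, 120.7]
tcp_rot: [3.136, -0.0, 0.245]
contact_force: [0.4, -0.0, -0.7]
grip_width: 17.6
```

step_arm(moves=[0,0,0.04,0,0,0,1])

```text
time: 9.9
tool_pos: [533.2, -224.2, 119.8]
tcp_rot: [3.136, -0.0, 0.245]
contact_force: [0.5, -0.2, -0.7]
grip_width: 17.5
```

step_arm(moves=[0,0,0.04,0,0,0,1])

```text
time: 9.98
tool_pos: [533.3, -224.2, 119.1]
tcp_rot: [3.136, -0.0, 0.245]
contact_force: [-1.3, 0.2, 4.1]
grip_width: 17.5
```

step_arm(moves=[0,0,0.03,0,0,0,1])

```text
time: 10.07
tool_pos: [533.5, -224.3, 118.9]
tcp_rot: [3.136, -0.001, 0.245]
contact_force: [-1.1, 0.9, 5.6]
grip_width: 17.5
```

step_arm(moves=[0,0,0.03,0,0,0,1])

```text
time: 10.15
tool_pos: [533.6, -224.3, 118.9]
tcp_rot: [3.135, -0.001, 0.245]
contact_force: [-1.8, 1.1, 4.9]
grip_width: 17.6
```

step_arm(moves=[0,0,-0.25,0,0,0,1,0,0,-0.35,0,0,0,1,-0.4,0.8,0,0,0,0,1,-0.4,0.8,0,0,0,0,1,-0.4,0.8,0,0,0,0,1,-0.3,0.6,0,0,0,0,1,0,0,0,0,0,0,1,0,0,0,0,0,0,1])

```text
time: 10.82
tool_pos: [519.5, -291.8, 135.1]
tcp_rot: [3.133, -0.003, 0.247]
contact_force: [-1.1, 0.2, -1.0]
grip_width: 17.4
```

step_arm(moves=[0,0,0,0,0,0,1,0,0,0,0,0,0,1])

```text
time: 10.98
tool_pos: [519.6, -290.9, 135.2]
tcp_rot: [3.134, -0.003, 0.247]
contact_force: [-0.0, -0.1, -0.1]
grip_width: 17.5
```

step_arm(moves=[-0.08,0.14,0.15,0.05,-0.06,0,1,0,0,0.2,0,0,0,1,0,0,0.1,0,0,0,1,0,0,0.03,0,0,0,1])

```text
time: 11.32
tool_pos: [519.3, -292.0, 124.7]
tcp_rot: [3.139, 0.001, 0.25]
contact_force: [0.4, -0.3, -1.4]
grip_width: 17.2
```

step_arm(moves=[0,0.05,0,0,0,0,1])

```text
time: 11.4
tool_pos: [519.5, -292.4, 124.2]
tcp_rot: [3.14, 0.002, 0.25]
contact_force: [1.1, 0.4, -1.1]
grip_width: 17.9
```

step_arm(moves=[0,0.02,0.03,0,0,0,1])

```text
time: 11.48
tool_pos: [519.6, -292.7, 123.5]
tcp_rot: [3.14, 0.002, 0.25]
contact_force: [-0.3, -0.7, -0.3]
grip_width: 17.0
```

step_arm(moves=[0,0,0.04,0,0,0,1])

```text
time: 11.57
tool_pos: [519.7, -292.7, 122.7]
tcp_rot: [3.14, 0.002, 0.251]
contact_force: [0.5, -0.9, -0.2]
grip_width: 17.6
```

step_arm(moves=[0,0,0.04,0,0,0,1])

```text
time: 11.65
tool_pos: [519.9, -292.8, 122.2]
tcp_rot: [3.139, 0.001, 0.251]
contact_force: [-1.4, 1.0, 6.5]
grip_width: 17.8
```

step_arm(moves=[0,0,0.04,0,0,0,1])

```text
time: 11.73
tool_pos: [520.1, -292.9, 122.2]
tcp_rot: [3.139, 0.001, 0.25]
contact_force: [-0.8, 1.8, 6.9]
grip_width: 17.7
```

step_arm(moves=[-0.01,0,0.07,0,0,0,1])

```text
time: 11.82
tool_pos: [520.1, -293.0, 122.0]
tcp_rot: [3.138, 0.0, 0.251]
contact_force: [-2.6, 2.2, 11.3]
grip_width: 17.3
```

step_arm(moves=[-0.01,0,0.09,0,0,0,1])

```text
time: 11.9
tool_pos: [520.1, -293.0, 121.8]
tcp_rot: [3.137, -0.001, 0.25]
contact_force: [-3.2, 3.8, 11.4]
grip_width: 17.7
```

step_arm(moves=[-0.01,0,0.11,0.02,-0.01,0,1])

```text
time: 11.98
tool_pos: [520.1, -293.1, 121.4]
tcp_rot: [3.138, -0.001, 0.251]
contact_force: [-3.0, 1.7, 10.5]
grip_width: 17.4
```

step_arm(moves=[-0.02,0.01,0.11,0.03,-0.02,0,1])

```text
time: 12.07
tool_pos: [520.0, -293.2, 121.0]
tcp_rot: [3.139, -0.001, 0.251]
contact_force: [-2.8, 3.6, 10.8]
grip_width: 17.3
```

step_arm(moves=[-0.02,0,0.11,0.02,-0.02,0,1,-0.02,0,0.11,0.02,-0.02,0,1])

```text
time: 12.23
tool_pos: [520.0, -293.3, 120.5]
tcp_rot: [3.14, -0.001, 0.251]
contact_force: [-2.2, 3.3, 11.4]
grip_width: 17.5
```

step_arm(moves=[-0.02,0,0.11,0.02,-0.02,0,1])

```text
time: 12.32
tool_pos: [520.0, -293.3, 120.2]
tcp_rot: [3.14, -0.001, 0.251]
contact_force: [-2.6, 3.5, 11.5]
grip_width: 17.6
```

step_arm(moves=[-0.02,0,0.11,0.02,-0.02,0,1,-0.02,0,0.11,0,-0.02,0,1])

```text
time: 12.48
tool_pos: [520.0, -293.3, 119.7]
tcp_rot: [3.139, -0.001, 0.251]
contact_force: [-3.3, 3.2, 10.7]
grip_width: 17.5
```

step_arm(moves=[-0.02,0,0.11,0,-0.02,0,1])

```text
time: 12.57
tool_pos: [520.0, -293.2, 119.4]
tcp_rot: [3.138, -0.001, 0.25]
contact_force: [-3.0, 3.5, 11.0]
grip_width: 17.3
```

step_arm(moves=[0,0,-0.2,0,0,0,1,0,0,-0.2,0,0,0,1,0.4,-0.8,0,0,0,0,1,0.4,-0.8,0,0,0,0,1,0.4,-0.8,0,0,0,0,1,0.3,-0.6,0,0,0,0,1,0,0,0,0,0,0,1,0,0,0,0,0,0,1])

```text
time: 13.23
tool_pos: [535.2, -227.0, 129.4]
tcp_rot: [3.135, -0.003, 0.249]
contact_force: [-0.4, -0.1, -0.6]
grip_width: 17.3
```

step_arm(moves=[0,0,0,0,0,0,1,0,0,0,0,0,0,1])

```text
time: 13.4
tool_pos: [535.2, -228.0, 129.5]
tcp_rot: [3.134, -0.003, 0.249]
contact_force: [0.5, -0.6, -1.1]
grip_width: 17.3
```

step_arm(moves=[-0.08,-0.15,0.1,0.06,-0.05,0,1,0,0,0.15,0,0,0,1,0,0,0.05,0,0,0,1,0,0,0,0,0,0,1])

```text
time: 13.73
tool_pos: [532.1, -227.6, 122.6]
tcp_rot: [3.139, 0.001, 0.246]
contact_force: [-0.1, -0.2, -0.8]
grip_width: 17.5
```

step_arm(moves=[0,0,0.03,0,0,0,1])

```text
time: 13.82
tool_pos: [531.9, -227.9, 121.8]
tcp_rot: [3.139, 0.001, 0.246]
contact_force: [0.5, 0.5, -1.2]
grip_width: 17.2
```

step_arm(moves=[0,0,0.03,0,0,0,1])

```text
time: 13.9
tool_pos: [531.9, -228.1, 121.0]
tcp_rot: [3.139, 0.001, 0.245]
contact_force: [-0.2, 0.2, -1.1]
grip_width: 17.6
```

step_arm(moves=[0,-0.12,0.02,0,0,0,1])

```text
time: 13.98
tool_pos: [531.3, -226.1, 120.5]
tcp_rot: [3.139, 0.001, 0.245]
contact_force: [-0.2, -0.3, -1.1]
grip_width: 17.4
```

step_arm(moves=[0,0,0.02,0,0,0,1])

```text
time: 14.07
tool_pos: [531.2, -225.7, 120.0]
tcp_rot: [3.139, 0.001, 0.245]
contact_force: [-0.5, -0.1, -0.3]
grip_width: 17.4
```

step_arm(moves=[0,0,0.03,0,0,0,1])

```text
time: 14.15
tool_pos: [531.3, -225.7, 119.5]
tcp_rot: [3.139, 0.001, 0.245]
contact_force: [-1.0, -0.6, -1.1]
grip_width: 17.4
```

step_arm(moves=[0,0,0.03,0,0,0,1])

```text
time: 14.23
tool_pos: [531.4, -225.6, 119.1]
tcp_rot: [3.139, 0.001, 0.245]
contact_force: [-0.1, 0.6, 4.2]
grip_width: 17.3
```

step_arm(moves=[0,0,0.03,0,0,0,1])

```text
time: 14.32
tool_pos: [531.5, -225.7, 119.0]
tcp_rot: [3.138, 0.001, 0.245]
contact_force: [-1.2, 0.9, 5.0]
grip_width: 17.7
```

step_arm(moves=[0,0,-0.2,0,0,0,1,0,0,-0.2,0,0,0,1,0.8,0.35,0,0,0,0,1,0.8,0.35,0,0,0,0,1,0.8,0.35,0,0,0,0,1,0.8,0.35,0,0,0,0,1,0.8,0.35,0,0,0,0,1,0.7,0.35,0,0,0,0,1])

```text
time: 14.98
tool_pos: [634.4, -243.6, 129.9]
tcp_rot: [3.139, 0.001, 0.244]
contact_force: [0.4, -0.1, -1.2]
grip_width: 17.0
```

step_arm(moves=[0,0,0,0,0,0,1,0,0,0,0,0,0,1,0,0,0,0,0,0,1])

```text
time: 15.23
tool_pos: [636.0, -243.6, 129.3]
tcp_rot: [3.139, 0.001, 0.245]
contact_force: [-0.3, 0.6, 0.2]
grip_width: 17.7
```

step_arm(moves=[0.06,0.1,0.1,0,0,0,1,0,0,0.1,0,0,0,1,0,0,0.1,0,0,0,1,0,0,0,0,0,0,1])

```text
time: 15.57
tool_pos: [635.3, -245.2, 123.2]
tcp_rot: [3.14, 0.002, 0.245]
contact_force: [-0.1, 1.1, -0.9]
grip_width: 17.4
```

step_arm(moves=[0,0,0.03,0,0,0,1])

```text
time: 15.65
tool_pos: [635.1, -245.2, 122.7]
tcp_rot: [3.14, 0.002, 0.244]
contact_force: [0.2, -0.1, -0.3]
grip_width: 17.9
```

step_arm(moves=[0,0,0.03,0,0,0,1])

```text
time: 15.73
tool_pos: [634.9, -245.2, 122.1]
tcp_rot: [3.14, 0.003, 0.244]
contact_force: [-0.3, 0.5, 0.2]
grip_width: 17.6
```

step_arm(moves=[0,0,0.03,0,0,0,1])

```text
time: 15.82
tool_pos: [634.7, -245.2, 121.5]
tcp_rot: [3.14, 0.003, 0.244]
contact_force: [0.3, 0.3, -0.6]
grip_width: 17.3
```

step_arm(moves=[0.05,0,0.04,0,0,0,1])

```text
time: 15.9
tool_pos: [635.6, -245.0, 120.8]
tcp_rot: [3.14, 0.003, 0.244]
contact_force: [-0.1, 0.3, -1.2]
grip_width: 17.4
```

step_arm(moves=[0.02,0,0.03,0,0,0,1])

```text
time: 15.98
tool_pos: [636.1, -244.9, 120.2]
tcp_rot: [3.14, 0.002, 0.244]
contact_force: [0.2, -0.0, -1.3]
grip_width: 17.6
```

step_arm(moves=[0.02,0,0.03,0,0,0,1])

```text
time: 16.07
tool_pos: [636.6, -244.8, 119.5]
tcp_rot: [3.14, 0.002, 0.244]
contact_force: [-1.5, 0.7, -0.9]
grip_width: 17.1
```

step_arm(moves=[0,0,0.03,0,0,0,1])

```text
time: 16.15
tool_pos: [636.8, -244.8, 119.1]
tcp_rot: [3.139, 0.002, 0.244]
contact_force: [-1.4, -0.4, 3.7]
grip_width: 17.4
```

step_arm(moves=[0,0,0.03,0,0,0,1])

```text
time: 16.23
tool_pos: [636.9, -244.8, 119.0]
tcp_rot: [3.139, 0.002, 0.244]
contact_force: [-1.5, 0.7, 5.2]
grip_width: 17.1
```

step_arm(moves=[0,0,-0.2,0,0,0,1,0,0,-0.2,0,0,0,1,-1,0.15,0,0,0,0,1,-1,0.15,0,0,0,0,1,-1,0.15,0,0,0,0,1,-1,0.15,0,0,0,0,1,-1,0.15,0,0,0,0,1,-1,0.15,0,0,0,0,1])

```text
time: 16.9
tool_pos: [524.8, -290.7, 128.7]
tcp_rot: [3.137, -0.002, 0.25]
contact_force: [-0.5, -0.0, -0.7]
grip_width: 17.5
```

step_arm(moves=[0,0,0,0,0,0,1,0,0,0,0,0,0,1,0,0,0,0,0,0,1,0,0,0,0,0,0,1])

```text
time: 17.23
tool_pos: [522.9, -292.6, 130.4]
tcp_rot: [3.135, -0.003, 0.246]
contact_force: [0.2, -0.2, -1.4]
grip_width: 17.5
```

step_arm(moves=[-0.15,0.02,0.1,0.05,-0.05,0,1,0,0,0.15,0,0,0,1,0,0,0.12,0,0,0,1,0,0,0.03,0,0,0,1,0,0,0,0,0,0,1])

```text
time: 17.65
tool_pos: [522.2, -292.4, 120.9]
tcp_rot: [3.139, 0.001, 0.249]
contact_force: [0.3, 0.2, -0.2]
grip_width: 17.4
```

step_arm(moves=[0,0,0.03,0,0,0,1])

```text
time: 17.73
tool_pos: [522.3, -292.2, 120.1]
tcp_rot: [3.14, 0.001, 0.25]
contact_force: [-0.7, 0.1, -0.4]
grip_width: 17.1
```

step_arm(moves=[0,0,0.03,0,0,0,1])

```text
time: 17.82
tool_pos: [522.5, -292.3, 119.7]
tcp_rot: [3.139, 0.001, 0.25]
contact_force: [-0.6, 0.7, 4.9]
grip_width: 17.3
```

step_arm(moves=[-0.02,0,0.07,0,0,0,1,-0.02,0,0.09,0.02,-0.02,0,1])

```text
time: 17.98
tool_pos: [522.7, -292.6, 119.2]
tcp_rot: [3.139, -0.0, 0.25]
contact_force: [-1.1, 2.6, 11.1]
grip_width: 17.2
```

step_arm(moves=[-0.02,0,0.11,0.02,-0.02,0,1])

```text
time: 18.07
tool_pos: [522.8, -292.7, 118.8]
tcp_rot: [3.139, -0.001, 0.25]
contact_force: [-2.7, 3.8, 11.9]
grip_width: 17.3
```

step_arm(moves=[-0.02,0,0.11,0.02,-0.02,0,1])

```text
time: 18.15
tool_pos: [522.8, -292.7, 118.4]
tcp_rot: [3.139, -0.001, 0.25]
contact_force: [-2.1, 3.4, 12.1]
grip_width: 17.3
```

step_arm(moves=[0,0,0.03,0,0,0,1])

```text
time: 18.23
tool_pos: [522.7, -292.5, 118.8]
tcp_rot: [3.139, -0.001, 0.25]
contact_force: [-1.8, 0.8, 1.1]
grip_width: 17.4
```

step_arm(moves=[0,0,0.03,0,0,0,1])

```text
time: 18.32
tool_pos: [522.9, -292.6, 118.9]
tcp_rot: [3.138, -0.001, 0.25]
contact_force: [-0.4, 0.2, 1.2]
grip_width: 17.6
```

step_arm(moves=[0,0,0.03,0,0,0,1])

```text
time: 18.4
tool_pos: [523.0, -292.7, 118.7]
tcp_rot: [3.138, -0.002, 0.25]
contact_force: [-2.0, 1.0, 4.1]
grip_width: 17.6
```

step_arm(moves=[0,0,-0.2,0,0,0,1,0,0,-0.2,0,0,0,1,0.35,-0.8,0,0,0,0,1,0.35,-0.8,0,0,0,0,1,0.35,-0.8,0,0,0,0,1,0.2,-0.6,0,0,0,0,1,0,0,0,0,0,0,1,0,0,0,0,0,0,1])

```text
time: 19.07
tool_pos: [532.7, -227.5, 126.4]
tcp_rot: [3.137, -0.002, 0.248]
contact_force: [0.3, -1.1, -0.6]
grip_width: 17.6
```

step_arm(moves=[0,0,0,0.05,-0.05,0,1,0,0,0.1,0,0,0,1,0,0,0.1,0,0,0,1,0,0,0,0,0,0,1])

```text
time: 19.4
tool_pos: [532.7, -229.9, 122.1]
tcp_rot: [3.14, 0.002, 0.247]
contact_force: [0.7, 0.9, -1.1]
grip_width: 17.7
```

step_arm(moves=[0,-0.18,0.02,0,0,0,1,0,-0.05,0.04,0,0,0,1])

```text
time: 19.57
tool_pos: [531.2, -226.3, 120.5]
tcp_rot: [3.14, 0.002, 0.245]
contact_force: [-0.3, -0.3, -1.0]
grip_width: 17.7
```

step_arm(moves=[0,0,0.03,0,0,0,1])

```text
time: 19.65
tool_pos: [531.1, -226.3, 119.7]
tcp_rot: [3.14, 0.002, 0.245]
contact_force: [0.2, 0.2, -1.6]
grip_width: 17.6
```

step_arm(moves=[0,0,0.03,0,0,0,1])

```text
time: 19.73
tool_pos: [531.0, -226.3, 119.1]
tcp_rot: [3.14, 0.002, 0.245]
contact_force: [-1.1, 0.0, 2.8]
grip_width: 17.2
```

step_arm(moves=[0,0,0.03,0,0,0,1])

```text
time: 19.82
tool_pos: [531.2, -226.4, 119.0]
tcp_rot: [3.14, 0.002, 0.245]
contact_force: [-1.0, 0.7, 6.0]
grip_width: 17.1
```

step_arm(moves=[0,0,0.03,0,0,0,1])

```text
time: 19.9
tool_pos: [531.3, -226.4, 118.9]
tcp_rot: [3.139, 0.002, 0.245]
contact_force: [-1.3, 1.0, 5.0]
grip_width: 17.6
```

step_arm(moves=[0,0,-0.4,0,0,0,1,0,0,-0.7,0,0,0,1,0,0,-1,0,0,0,1,0,0,-1,0,0,0,1,0,-0.5,-0.6,0,0,0,1,0.2,-1,0,0,0,0,1,0.2,-1,0,0,0,0,1,0.2,-1,0,0,0,0,1])

```text
time: 20.57
tool_pos: [525.3, -155.3, 197.6]
tcp_rot: [3.138, 0.001, 0.24]
contact_force: [0.5, 0.0, -1.1]
grip_width: 17.1
```

step_arm(moves=[0.2,-1,0,0,0,0,1,0.2,-1,0,0,0,0,1,0.2,-1,0,0,0,0,1,0.2,-1,0,0,0,0,1,0.2,-1,0,0,0,0,1,0.2,-1,0,0,0,0,1,0.2,-1,0,0,0,0,1,0.2,-1,0,0,0,0,1])

```text
time: 21.23
tool_pos: [514.0, 20.6, 199.1]
tcp_rot: [3.139, 0.0, 0.24]
contact_force: [0.3, -0.6, -1.0]
grip_width: 17.5
```

step_arm(moves=[0.28,-1,0,0,0,0,1,0.28,-1,0,0,0,0,1,0.28,-1,0,0,0,0,1,0.28,-1,0,0,0,0,1,0.28,-1,0,0,0,0,1,0.28,-1,0,0,0,0,1,0.28,-0.8,0,0,0,0,1,0.2,-0.6,0,0,0,0,1])

```text
time: 21.9
tool_pos: [514.2, 188.3, 200.4]
tcp_rot: [3.141, 0.001, 0.243]
contact_force: [0.0, 0.0, -1.1]
grip_width: 17.5
```

step_arm(moves=[0,0,0,0,0,0,1,0,0,0,0,0,0,1,0,0,0,0,0,0,1])

```text
time: 22.15
tool_pos: [512.3, 191.5, 200.5]
tcp_rot: [-3.141, 0.001, 0.248]
contact_force: [0.2, -0.7, -0.5]
grip_width: 17.9
```

step_arm(moves=[0.3,-0.06,0.3,-0.06,0,0.08,1,0.05,0,0.5,0,0,0,1,0,0,0.4,0,0,0,1,0,0,0,0,0,0,1,0,0,0,0,0,0,1,0,0,0,0,0,0,1])

```text
time: 22.65
tool_pos: [518.9, 191.2, 172.9]
tcp_rot: [3.137, 0.004, 0.238]
contact_force: [-0.3, 0.1, -1.9]
grip_width: 17.4
```

step_arm(moves=[0.06,-0.15,0,0,0.04,0,1,0,0,0.3,0,0,0,1,0,0,0.4,0,0,0,1,0,0,0.3,0,0,0,1,0,0,0.05,0,0,0,1,0,0,0,0,0,0,1])

```text
time: 23.15
tool_pos: [519.6, 194.3, 150.0]
tcp_rot: [3.137, 0.0, 0.237]
contact_force: [0.3, -0.3, -0.4]
grip_width: 17.5
```

step_arm(moves=[0,0,0,0,0,0,1])

```text
time: 23.23
tool_pos: [519.4, 194.3, 149.7]
tcp_rot: [3.137, 0.001, 0.237]
contact_force: [0.3, 0.3, -0.7]
grip_width: 17.5
```

step_arm(moves=[0,-0.02,0.3,0,0,0,1,0,0,0.4,0,0,0,1,0,0,0.4,0,0,0,1,0,0,0.2,0,0,0,1])

```text
time: 23.57
tool_pos: [520.2, 194.8, 122.7]
tcp_rot: [3.137, -0.002, 0.237]
contact_force: [0.6, 0.5, -2.2]
grip_width: 17.4
```

step_arm(moves=[0,0,0,0,0,0,1])

```text
time: 23.65
tool_pos: [519.6, 194.7, 121.3]
tcp_rot: [3.137, -0.0, 0.237]
contact_force: [0.8, 0.3, -0.8]
grip_width: 17.7
```

step_arm(moves=[0,0,0.3,0,0,0,1,0,0,0.4,0,0,0,1,0,0,0.4,0,0,0,1,0,0,0.2,0,0,0,1])

```text
time: 23.98
tool_pos: [519.8, 194.6, 93.3]
tcp_rot: [3.137, -0.001, 0.237]
contact_force: [0.9, 0.3, -0.5]
grip_width: 17.2
```

step_arm(moves=[0,0,0,0,0,0,1,0,0,0,0,0,0,1])

```text
time: 24.15
tool_pos: [519.1, 194.4, 91.5]
tcp_rot: [3.137, 0.002, 0.237]
contact_force: [0.5, -0.2, -0.9]
grip_width: 17.5
```

step_arm(moves=[0.02,-0.02,0.1,0,0,0,1,0,0,0.1,0,0,0,1,0,0,0.05,0,0,0,1])

```text
time: 24.4
tool_pos: [520.0, 195.0, 86.8]
tcp_rot: [3.137, 0.0, 0.237]
contact_force: [-0.3, 0.4, -1.2]
grip_width: 17.6
```

step_arm(moves=[0,0,0.03,0,0,0,1])

```text
time: 24.48
tool_pos: [520.2, 195.1, 86.2]
tcp_rot: [3.137, -0.0, 0.237]
contact_force: [0.4, -0.0, -1.0]
grip_width: 17.2
```

step_arm(moves=[0,0,0.03,0,0,0,1])

```text
time: 24.57
tool_pos: [520.3, 195.1, 85.7]
tcp_rot: [3.137, -0.0, 0.237]
contact_force: [-0.6, -0.3, -0.2]
grip_width: 17.0
```

step_arm(moves=[-0.03,0,0.03,0,0,0,1])

```text
time: 24.65
tool_pos: [519.8, 195.0, 85.2]
tcp_rot: [3.137, -0.001, 0.237]
contact_force: [-0.2, 0.5, -1.1]
grip_width: 17.3
```

step_arm(moves=[-0.02,0,0.02,0,0,0,1])

```text
time: 24.73
tool_pos: [519.4, 194.9, 84.8]
tcp_rot: [3.137, -0.001, 0.237]
contact_force: [-0.4, -0.6, -1.0]
grip_width: 17.4
```

step_arm(moves=[0,0,0.03,0,0,0,1])

```text
time: 24.82
tool_pos: [519.4, 194.9, 84.3]
tcp_rot: [3.137, -0.001, 0.237]
contact_force: [-0.2, -0.2, 4.9]
grip_width: 17.2
```

step_arm(moves=[0,0,0.03,0,0,0,1])

```text
time: 24.9
tool_pos: [519.5, 194.9, 84.3]
tcp_rot: [3.137, -0.002, 0.237]
contact_force: [-2.3, -0.3, 7.7]
grip_width: 17.2
```

step_arm(moves=[0,0,-0.03,0,0,0,1,0,0,0,0,0,0,-1,0,0,0,0,0,0,-1,0,0,0,0,0,0,-1,0,0,0,0,0,0,-1])

```text
time: 25.32
tool_pos: [520.0, 195.0, 85.4]
tcp_rot: [3.137, -0.003, 0.237]
contact_force: [0.6, -0.1, 0.6]
grip_width: 39.3
```

step_arm(moves=[0,0,0,0,0,0,-1,0,0,-0.2,0,0,0,-1,0,0,-0.5,0,0,0,-1,0,0,-1,0,0,0,-1,0,0,-1,0,0,0,-1,0,0,-1,0,0,0,-1,0,0,-0.6,0,0,0,-1,0,0,0,0,0,0,-1])

```text
time: 25.98
tool_pos: [519.2, 195.3, 178.0]
tcp_rot: [3.137, -0.002, 0.237]
contact_force: [0.7, -0.2, -0.1]
grip_width: 90.4
```

step_arm(moves=[0,0,-0.5,0,0,0,-1,0,0,0,0,0,0,-1,0,0,0,0,0,0,-1,0,0,0,0,0,0,-1])

```text
time: 26.32
tool_pos: [519.1, 195.4, 189.0]
tcp_rot: [3.137, -0.004, 0.237]
contact_force: [-0.1, 0.2, -0.8]
grip_width: 91.5
```

```bash
python3 look.py w9; python3 - <<'E'
from h import *
t=capture('top')[:,:,::-1];s=capture('side')[:,:,::-1];a=np.zeros((480,790,3),np.uint8)
A=cv2.resize(s[215:375,190:300],None,fx=3,fy=3);B=cv2.resize(s[95:155,210:300],None,fx=5,fy=5)
a[:480,:330]=A;a[:300,335:785]=B;cv2.imwrite('pics/end.png',a);cv2.imwrite('pics/endtop.png',t)
E
```

```text
26.3167 [519.06 195.37 189.05] [ 3.1366 -0.0042  0.2374] [-0.14  0.2  -0.78] [ 0.03 -0.09 -0.01]
[254.61697723 216.10144928] [242 205  26  24 483] [[520.80407722 194.80827455 133.        ]]
```

View pics/w9.png

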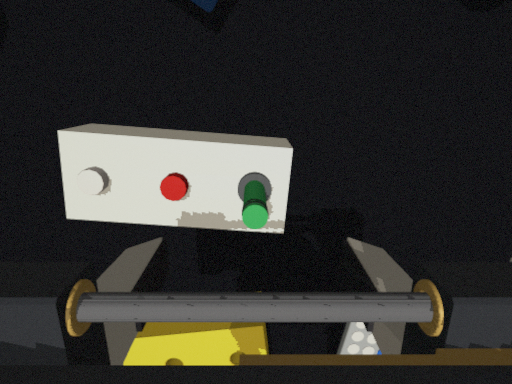

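View pics/end.png

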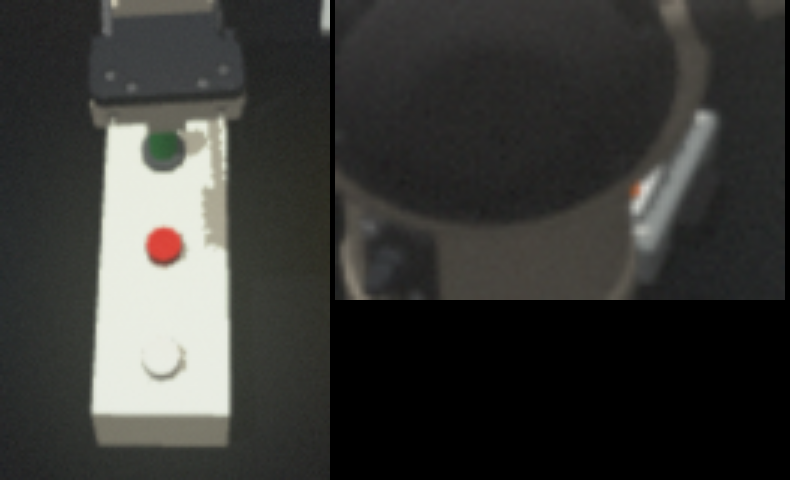

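The probe is back in its hole at wrist pixel (255,214), upright with its collar on the rack. The fingers are clear, and the red (174,187) and white (92,182) caps look undisturbed.

```bash
python3 -c "
from plant import *
print(close_job())"
```

```text
the job is handed in; nothing more can be done
None
```

The proud pad was at seat_1 (nest x = -54, y = -35 mm). I pressed it in with the probe, put the probe back in its own hole, and handed the job in at about 26 s of the 72 s allowed.

- **Finding the pad:** light touches of about 5–7 N met seat_2 and seat_4 at TCP z 119.0 mm and seat_1 at 122.2 mm. I did not touch seat_3, because the other three already showed which pad was proud.
- **Pressing:** I pushed seat_1 down in two stages, with the wrist reading at most about 12 N vertically. A light reading afterwards gave about 118.7 mm, roughly 0.3 mm below the other pads and inside the 1.2 mm allowance.
- **Slip check:** touching seat_2 again after each stage gave 119.0 mm both times, so the probe had not slipped in the grip during pressing.
- **Returning the probe:** the last wrist picture shows it upright with its collar on the rack. Its top measured about 2 mm from where the same camera put it at the start, within the 6 mm limit and about the camera's accuracy.
- **Mismatch on the way back:** the collar met the rack with the TCP at 84.3 mm, against 85.3 mm when I gripped it. The probe therefore sat about 1 mm higher in the fingers than I took it to be. The pad readings are compared only with each other, so this does not affect them.
- **Not confirmed:** the arm blocked the last side view of the nest, so the pad heights rest on the touch readings alone. I saved a last top picture but did not look at it. Of the things to be left alone, I checked only the two tubes at the end, and they looked undisturbed.

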